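# Hold the nut dispenser's spring gate open at its index

## Task

Stand the empty bamboo bowl upright on the sideboard under the lip of the nut dispenser's chute and let go of it; then draw the dispenser's spring-closed slide out by its upright knob until the slide's pointer lines up with the dark steel index clip on the runner, so that all five nuts roll into the bowl. Finish while still holding the slide at the index (it springs shut if released), because I am about to tip more nuts in at the top; leave the salt mill, the nutcracker, the grey pinch dish and the candle glass where they stand.

Things in the scene. Friction and masses are not known exactly. Their poses are not given: they have to be found in the camera images.
- dispenser: nut dispenser, fixed: bamboo stand (x -0.053 to 0.137, 76 mm wide) under a clear hopper, its top 233 mm above the sideboard, 44 mm wide, 63 mm at its open flared mouth, front at x -0.045. Origin: on the sideboard under its middle, z up; -x points out of the front, where the chute hangs out; +y along the runner, the way the slide pulls out. A spring barrel lies behind the runner (y 0.027 to 0.093, top 105 mm high)
- lip (a point): middle of the chute's lower lip, on its floor, 78 mm above the sideboard (underside 72 mm). The nuts roll off here towards the dispenser's -x. The chute, 44 mm wide, slopes 18 degrees from the gate (dispenser x -0.035) down to the lip (x -0.09); its side walls rise to 97 mm at the lip, 117 mm at the hopper
- slide: steel slide with the gate blade at its inner end; runs on the runner along the dispenser's +y, at most 65 mm out. Origin: foot of the knob's axis, 96 mm above the sideboard; shut, it is at dispenser x -0.035, y 0.105. A small steel pointer sticks out from the knob's foot to -x, at the origin's y. A spring pulls it shut: 2.4 N plus 1.2 N per 10 mm, with 0.6 N friction: 7 to 9 N at the index
- index: dark steel clip 14 mm wide on the runner's front edge, jutting 18 mm to -x; a 3 mm fin along its middle stands 11 mm above the runner. Set 36 to 54 mm along dispenser +y from the shut slide's pointer, fixed. Origin: the fin's inner end, 90 mm above the sideboard, 21 mm to -x of the knob's line; axes as the dispenser's. At the mark, pointer and fin face each other: slide and index have the same y in the dispenser's frame
- knob (a point): middle of the slide's handle: a dark wooden upright knob, a plain cylinder 20 mm across and 55 mm tall on the slide's outer end; this point is on its axis, 30 mm above its foot, 126 mm above the sideboard: a good place to grip it
- runner_end (a point): outer end of the runner, on its top face: a bamboo rail 42 mm wide, top 90 mm above the sideboard, from the hopper out to dispenser y 0.202, with a foot under this end; the slide rides on it
- bowl: round bamboo bowl, the large one: 130 mm across the rim, 52 mm high, foot 84 mm across, side 5 mm thick and leaning out slightly (middle of the side 61 mm from the axis at 44 mm height), 140 to 220 g; loose, to the right of the dispenser. Origin: centre of its underside, z up
- salt_mill: press-button salt mill of clear acrylic with steel ends, 52 mm across, 158 mm tall, standing loose; origin at the centre of its underside. Leave alone
- nutcracker: steel plier nutcracker lying loose, 180 mm long along its x, 64 mm wide, 15 mm high; origin at its middle on the sideboard. Leave alone
- pinch_dish: small grey ceramic pinch dish, 74 mm across, 30 mm high, loose; origin at the centre of its underside. Leave alone
- candle: candle in a glass tumbler, 62 mm across, 60 mm high, loose; origin at the centre of its underside. Leave alone
- nut0: a macadamia nut in its shell, a brown ball 24 mm across, 12 g; origin at its centre. At the start it waits in the dispenser's lane behind the gate (nut0 leans on the gate, nut4 is last)
- nut1: a macadamia nut in its shell, a brown ball 24 mm across, 12 g; origin at its centre. At the start it waits in the dispenser's lane behind the gate (nut0 leans on the gate, nut4 is last)
- nut2: a macadamia nut in its shell, a brown ball 24 mm across, 12 g; origin at its centre. At the start it waits in the dispenser's lane behind the gate (nut0 leans on the gate, nut4 is last)
- nut3: a macadamia nut in its shell, a brown ball 24 mm across, 12 g; origin at its centre. At the start it waits in the dispenser's lane behind the gate (nut0 leans on the gate, nut4 is last)
- nut4: a macadamia nut in its shell, a brown ball 24 mm across, 12 g; origin at its centre. At the start it waits in the dispenser's lane behind the gate (nut0 leans on the gate, nut4 is last)
Things that resemble listed ones, but are neither listed nor needed, are in the scene too. There is more than one size of the bowl; the job needs the smallest.

How it is judged:
By the outcome, as a careful person would: the job done as asked, in the order asked, and still so for the second after the job is handed in, while the arm keeps its last pose, push and grip.
It also fails if it takes over 58 s, if anything falls off the work surface, if the arm or the gripper's body presses on something with over 40 N, if the wrist force passes 120 N, or if a joint passes its speed limit or range.

## Robot

A 7-joint arm with a two-finger parallel gripper is mounted at the origin on the work surface. World frame = base frame: x ahead of the robot, y to its left, z up, the work surface at z = 0. Lengths are in m, angles in rad, forces in N, time in s.
With the tool pointing down it reaches from about 0.4 to 0.85 m from the base axis. Payload 10.4 kg.
Tool frame: the origin (TCP) lies midway between the tips of the shut fingers; the grasp point (between the pads) lies 19 mm behind it (manip.hold_point_z is the distance from the TCP to the grasp point, in m); z points along the fingers, y is the line along which they close (so a half turn about z gives the same grasp; the last joint's range is limited). The gripper opens to 85 mm and grips with 20 to 120 N. Pads are 22 mm wide; open, the fingers measure 114 mm over their backs; the gripper's body (76 mm by 85 mm) begins 54 mm behind the grasp point. The pads swing forward as they close: fully open they stand 13 mm farther back than shut.
Start: joints at [1.258, 0.332, -0.065, 1.46, 0.022, 1.35, -0.088], TCP at [0.179, -0.599, 0.193] pointing down, gripper open.
Joint ranges: [-2.6, 2.6], [-0.5, 2.12], [-1.47, 1.34], [0.16, 2.42], [-1.27, 4.41], [0.06, 2.06], [-2.6, 2.6]. Speed limits (rad/s): [2.22, 2.22, 2.79, 2.79, 3.14, 3.14, 3.14].

## Interface

Orientations are given as a unit quaternion [x, y, z, w].
In Python, from workcell import manip, eyes, job gives the robot as it stands.
- The arm moves only by the shell command python3 -m crank 'ROWS' [FORCE]. ROWS is JSON, a list that holds one entry, the list of rows, each a list of 7 numbers: the finger opening in cm, from 0 to 8.54, then the shift along the world's x, y, z in cm, then the turn, a rotation vector about the world's x, y, z in degrees. In form: [[[hand, x, y, z, ax, ay, az], ...]]. A call has 1 to 20 rows; each row shifts and turns the commanded pose from where the row before left it; what a row does not reach is not made up. A row lasts 1/8 s, in which the tool goes at most 62.5 mm and 10.7 degrees, less where a joint would pass 70% of its speed; a pose out of reach is approached as far as the arm can. A call with a gripper value outside its range is refused whole. The fingers move at their own pace and stop on an object; FORCE is the grip in N (left out, the last holds). Time passes only in rows, so rows that do not move let the fingers close. It gives the time, the measured TCP pose, the force, the opening and the grip force at its end, in the units of the state.
- manip.get_obs(): the state, without advancing time (a new reading comes with each control period).
- eyes.camera(name): name is "scene" or "top"; returns (picture, depth): 480x640x3 uint8, red, green, blue; 480x640 float32, m along the optical axis (not along the pixel's ray), 0 where there is no reading.
- eyes.camera_params(name): a dict with "fx", "fy", "cx", "cy" (pixels), "world_from_camera" (4x4, takes a point from camera to world coordinates). Camera axes: x right, y down, z forward; pixel columns grow to the right and rows downward; lengths in m; the calibration is good to about 2 mm. A picture is of the moment at which its call begins. camera_params takes no time and is no camera call.
- job.hand_in(): hands the job in; it is judged then, once.
The state is a dict: "clock": time; "joint_pos": joint angles; "joint_velocities": joint speeds; "tau": joint torques, N m; "position": TCP position; "ee_rot": TCP orientation; "ft_force": force on the tool from outside, world axes, zero at the start; "torque": the same for the moment, N m; "grip_width": opening from 0.0 (shut) to 1.0 (fully open); "grasp_force": force on a finger pad.
Only numpy, scipy, OpenCV 4.12 (cv2) and the standard library are available. Lean on these libraries where they do the work, as an engineer would, in place of code of your own. Each camera call takes 0.05 s, during which the arm holds its last target. There are 200 camera calls.

## Working session

There is one attempt and no reset: what is moved stays moved. The work goes in short steps, Python scripts to look and compute and a shell command to move; the robot and the scene stay as the last step left them, time stands still between calls to the robot, and variables do not carry over. Pictures are saved under pics/ and viewed, at most 11 in all, crops included, and the job is handed in when it is done.

```bash
mkdir -p pics; ls; cat > h.py <<'E'
import numpy as np, cv2
from workcell import manip, eyes, job
def shot(n,tag):
    im,d=eyes.camera(n); cv2.imwrite(f'pics/{tag}.png',im[:,:,::-1]); np.save(f'pics/{tag}.npy',d); return im,d
def pts(n,d):
    p=eyes.camera_params(n); v,u=np.mgrid[:480,:640]
    P=np.stack([(u-p['cx'])/p['fx']*d,(v-p['cy'])/p['fy']*d,d,np.ones_like(d)],-1)@np.array(p['world_from_camera']).T
    P=P[...,:3]; P[d==0]=np.nan; return P
E
python3 - <<'E'
from h import *
for n in('scene','top'):
    shot(n,n+'0'); p=eyes.camera_params(n); print(n,p['fx'],p['cx'],p['cy'],np.round(p['world_from_camera'],3).tolist())
o=manip.get_obs();print(o, manip.hold_point_z)
E
```

```text
pics
scene 505.0699859177717 328.9297356583914 241.34811257470898 [[-0.895, 0.345, -0.281, 0.874], [0.445, 0.685, -0.577, 0.7], [-0.007, -0.642, -0.767, 1.068], [0.0, 0.0, 0.0, 1.0]]
top 595.2502228018004 319.0193551681365 233.66485987586657 [[-0.006, -0.992, 0.129, 0.331], [-1.0, 0.003, -0.025, 0.001], [0.024, -0.129, -0.991, 1.446], [0.0, 0.0, 0.0, 1.0]]
{'clock': 0.1, 'joint_pos': array([ 1.25839569,  0.33276772, -0.06469986,  1.46085172,  0.02165661,
        1.34988673, -0.08851525]), 'joint_velocities': array([ 0.00073137, -0.00085583,  0.00109112, -0.00146986, -0.00141041,
       -0.00094098, -0.00150816]), 'tau': array([ 1.90075960e-03, -6.26742411e+01,  4.93476272e-02, -3.92427778e+01,
        1.62407773e-02,  7.00968914e-03,  5.67320399e-06]), 'position': array([ 0.17846937, -0.59858764,  0.19202379]), 'ee_rot': array([ 9.89518955e-01,  1.44401758e-01, -1.42094295e-04, -5.91679799e-04]), 'ft_force': array([ 0.2500894 ,  0.01677859, -0.3065882 ]), 'torque': array([-0.0237677 , -0.02818131, -0.01136378]), 'grasp_force': 0.0, 'grip_width': 0.9987027667896704} 0.0187
```

View pics/scene0.png

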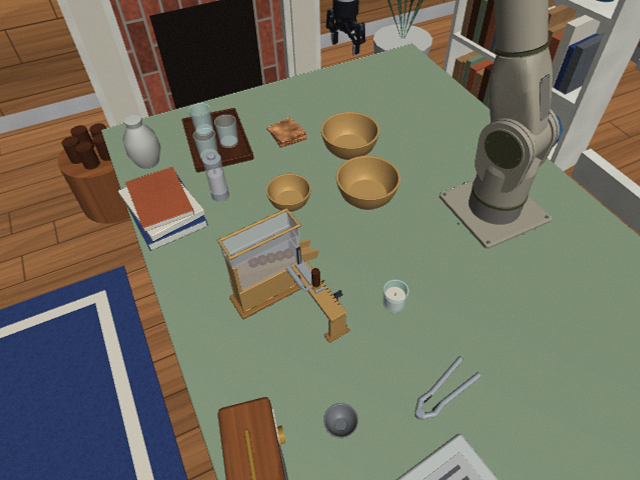

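View pics/top0.png

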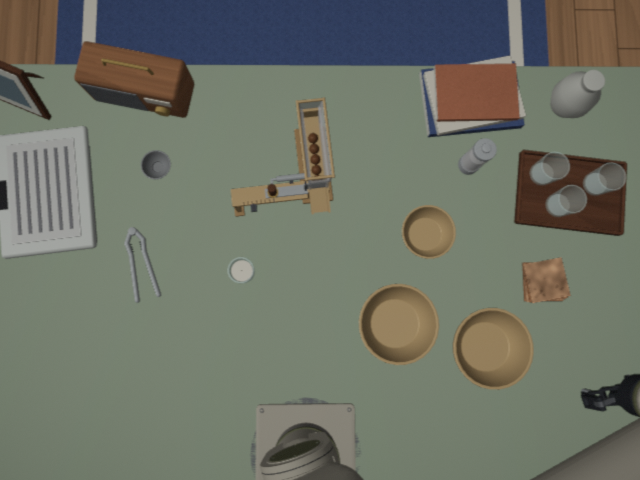

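```bash
python3 - <<'E'
from h import *
im=cv2.imread('pics/top0.png'); d=np.load('pics/top0.npy'); P=pts('top',d)
for n,(u,v,r) in dict(small=(428,232,34),A=(399,323,48),B=(492,347,48)).items():
    S=P[v-r:v+r,u-r:u+r].reshape(-1,3); zt=np.nanpercentile(S[:,2],99.5)
    q=S[S[:,2]>zt-.008]; A=np.c_[2*q[:,:2],np.ones(len(q))]; s=np.linalg.lstsq(A,(q[:,:2]**2).sum(1),rcond=None)[0]
    R=np.hypot(*(q[:,:2]-s[:2]).T); print(n,'zmax',zt,'c',s[:2].round(4),'rim r',np.percentile(R,[2,50,98]).round(4),len(q))
for n,(u,v,r) in dict(mill=(478,156,24),candle=(241,270,16),pinch=(156,165,18)).items():
    S=P[v-r:v+r,u-r:u+r].reshape(-1,3); S=S[S[:,2]>.015]; print(n,S.min(0).round(3),S.max(0).round(3))
c=im[85:245,200:360]; cv2.imwrite('pics/c1.png',cv2.resize(c,(600,600),interpolation=cv2.INTER_CUBIC))
sc=cv2.imread('pics/scene0.png')
cv2.imwrite('pics/c2.png',cv2.resize(sc[100:350,215:415],(480,600),interpolation=cv2.INTER_CUBIC))
E
```

```text
small zmax 0.05498210601642328 c [ 0.5172 -0.2947] rim r [0.0585 0.0617 0.0646] 321
A zmax 0.07689841827523924 c [ 0.3014 -0.215 ] rim r [0.0845 0.0883 0.092 ] 713
B zmax 0.07698573778528514 c [ 0.2451 -0.4305] rim r [0.0844 0.0884 0.0924] 725
mill [ 0.666 -0.434  0.015] [ 0.771 -0.372  0.162]
candle [0.398 0.118 0.019] [0.457 0.179 0.066]
pinch [0.651 0.325 0.015] [0.722 0.397 0.036]
```

View pics/c1.png

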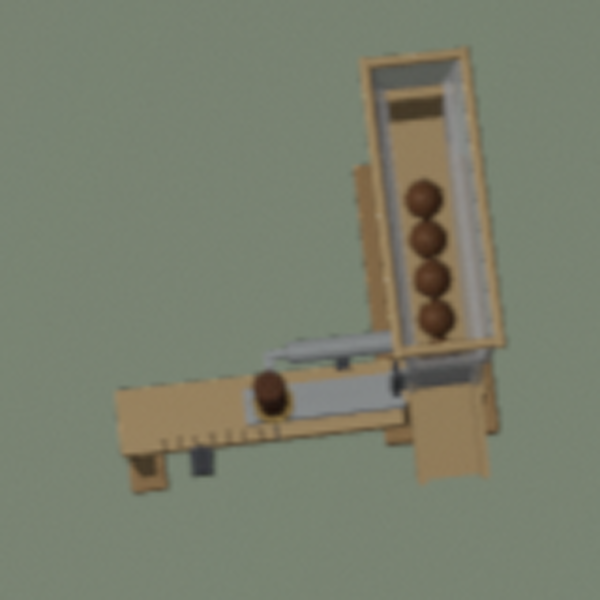

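View pics/c2.png

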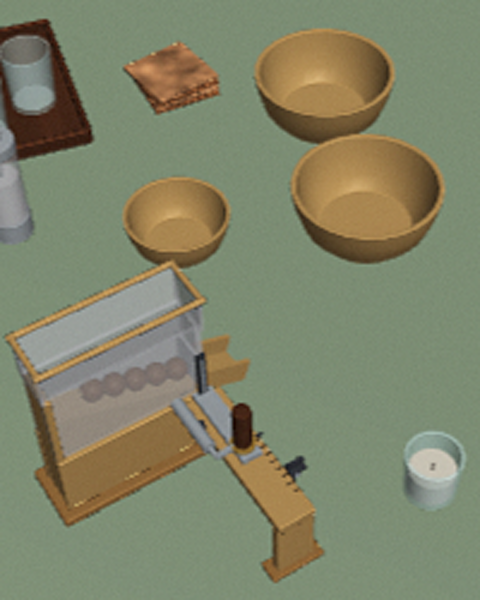

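```bash
python3 - <<'E'
from h import *
im=cv2.imread('pics/top0.png').astype(int); d=np.load('pics/top0.npy'); P=pts('top',d)
m=np.zeros((480,640),bool); m[180:212,229:300]=1
print('z hist',np.histogram(P[m][:,2],np.arange(0,.17,.01)))
bam=(im[...,2]-im[...,0]>50)
s=m&(P[...,2]>.083)&(P[...,2]<.1)&bam
q=P[s]; print(len(q),q[:,2].mean())
# front edge line: per column max row ; end: per row min col
F=np.array([P[np.where(s[:,u])[0].max(),u] for u in range(236,290) if s[:,u].any()])
B=np.array([P[np.where(s[:,u])[0].min(),u] for u in range(232,262) if s[:,u].any()])
E=np.array([P[v,np.where(s[v])[0].min()] for v in range(190,206) if s[v].any()])
for n,L in(('front',F),('back',B),('end',E)):
    vx,vy,x,y=cv2.fitLine(L[:,:2].astype(np.float32),cv2.DIST_HUBER,0,.01,.01).ravel()
    print(n,np.degrees(np.arctan2(vy,vx)),x,y)
# hopper rim
h=np.zeros((480,640),bool);h[90:185,290:340]=1
r=h&(P[...,2]>.225)&(P[...,2]<.245); q=P[r][:,:2].astype(np.float32); print('rim',cv2.minAreaRect(q))
dk=(im.max(-1)<75); k=dk&(np.mgrid[:480,:640][0]>203)&m
print('clip',k.sum(),P[k].mean(0),np.c_[np.where(k)].mean(0),P[k].min(0),P[k].max(0))
hh=np.zeros((480,640),bool);hh[178:200,262:284]=1
kt=hh&(P[...,2]>.145);print('knobtop',kt.sum(),P[kt].mean(0))
c=np.zeros((480,640),bool);c[190:215,305:335]=1;c&=bam&(P[...,2]>.06)&(P[...,2]<.12);print('chute',cv2.minAreaRect(P[c][:,:2].astype(np.float32)),P[c][:,2].min())
E
```

```text
z hist (array([272,   6,   7,   3,   4,   5,   3,  21, 686, 506,  48,   8,   5,
         8,  37,  27]), array([0.  , 0.01, 0.02, 0.03, 0.04, 0.05, 0.06, 0.07, 0.08, 0.09, 0.1 ,
       0.11, 0.12, 0.13, 0.14, 0.15, 0.16]))
624 0.08862248153786222
front -84.091545 0.580616 0.11594244
back -83.32517 0.6145039 0.12779528
end 4.7394037 0.59314907 0.16737232
rim ((0.6919330358505249, -0.022545188665390015), (0.17543521523475647, 0.06312938779592514), 6.525863170623779)
clip 54 [nan nan nan] [207.92592593 248.14814815] [nan nan nan] [nan nan nan]
knobtop 56 [0.6025274  0.07303069 0.14997547]
chute ((0.5832382440567017, -0.02984752506017685), (0.05299742519855499, 0.057533614337444305), 1.9414198398590088) 0.06050564108485368
```

```bash
python3 -m crank '[[[8.5,3.48,3.72,0,0,0,9.9],[8,3.48,3.72,0,0,0,9.9],[6,3.48,3.72,0,0,0,9.9],[4,3.48,3.72,0,0,0,9.9],[4,3.48,3.72,0,0,0,9.9],[4,3.48,3.72,0,0,0,9.9],[4,3.48,3.72,-2,0,0,9.9],[4,3.48,3.72,-4,0,0,9.9],[4,0,0,0,0,0,0],[4,0,0,0,0,0,0]]]' 40
python3 - <<'E'
from h import *
from scipy.spatial.transform import Rotation as R
o=manip.get_obs();M=R.from_quat(o['ee_rot']).as_matrix();print(o['position'],M.round(3).tolist())
# index clip by rays
for n in('top','scene'):
    im=cv2.imread(f'pics/{n}0.png').astype(int);p=eyes.camera_params(n);W=np.array(p['world_from_camera'])
    v0,v1,u0,u1=(203,214,246,262) if n=='top' else (286,302,332,345)
    s=im[v0:v1,u0:u1]; m=s.max(-1)<90; vv,uu=np.where(m); print(n,m.sum(),'rows',vv.min()+v0,vv.max()+v0,'cols',uu.min()+u0,uu.max()+u0)
    for z in(.09,.101):
        u,v=uu.mean()+u0,vv.mean()+v0
        r=W[:3,:3]@np.array([(u-p['cx'])/p['fx'],(v-p['cy'])/p['fy'],1]);t=(z-W[2,3])/r[2];w=W[:3,3]+t*r
        a=np.radians(6.2);dl=w[:2]-[.6486,-.0276];print(z,w.round(4),'disp',(dl@[np.cos(a),np.sin(a)]).round(4),(dl@[-np.sin(a),np.cos(a)]).round(4))
E
```

```text
clock: 1.35
position: [0.4554, -0.303, 0.134]
ee_rot: [0.671, 0.742, -0.0, -0.0]
ft_force: [-0.7, -0.4, 0.6]
grip_width: 0.467
grasp_force: 0.0
[ 0.45544727 -0.30298734  0.1339603 ] [[-0.1, 0.995, -0.001], [0.995, 0.1, 0.0], [0.0, -0.001, -1.0]]
top 48 rows 204 211 cols 250 256
0.09 [0.568 0.118 0.09 ] disp -0.0644 0.1535
0.101 [0.5661 0.1171 0.101 ] disp -0.0664 0.1528
scene 52 rows 290 300 cols 333 342
0.09 [0.5684 0.1166 0.09  ] disp -0.0642 0.152
0.101 [0.5718 0.1231 0.101 ] disp -0.06 0.1582
```

```bash
python3 -m crank '[[[4,0.1,0.2,-3,0,0,0],[4,0,0,-3,0,0,0],[4,0,0,-2.5,0,0,0],[4,0,0,-1.5,0,0,0],[4,0,0,-0.8,0,0,0],[4,0,0,0,0,0,0]]]' 40; python3 -m crank '[[[0,0,0,0,0,0,0],[0,0,0,0,0,0,0],[0,0,0,0,0,0,0],[0,0,0,0,0,0,0],[0,0,0,0,0,0,0]]]' 40
```

```text
clock: 2.1
position: [0.4568, -0.301, 0.0264]
ee_rot: [0.671, 0.742, 0.0, 0.0]
ft_force: [0.0, -0.6, -0.2]
grip_width: 0.464
grasp_force: 0.0
clock: 2.72
position: [0.4568, -0.3006, 0.0262]
ee_rot: [0.67, 0.742, 0.0, 0.0]
ft_force: [-0.2, 0.3, 0.5]
grip_width: 0.001
grasp_force: 0.0
```

```bash
python3 - <<'E'
from h import *
a,_=shot('top','t1');b,_=shot('scene','s1')
x=cv2.resize(a[150:350,340:540],(400,400));y=cv2.resize(b[80:280,230:430],(400,400))
cv2.imwrite('pics/c3.png',np.hstack([x,y])[:,:,::-1])
E
```

```text
(no output)
```

View pics/c3.png

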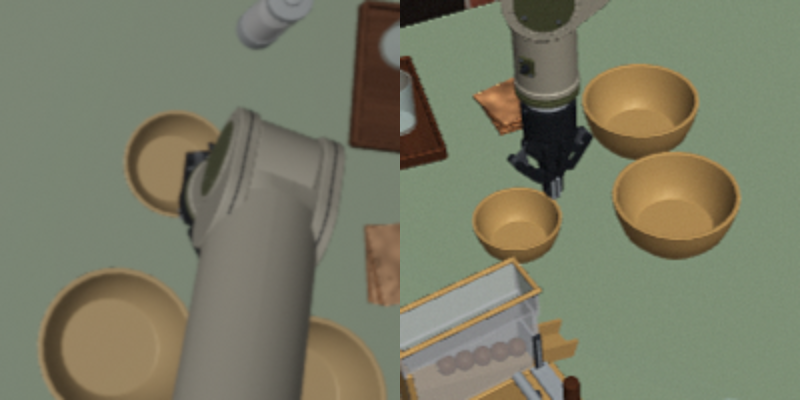

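```bash
python3 - <<'E'
from h import *
def fit(S):
    zt=np.nanpercentile(S[:,2],99); q=S[S[:,2]>zt-.008]; A=np.c_[2*q[:,:2],np.ones(len(q))]; s=np.linalg.lstsq(A,(q[:,:2]**2).sum(1),rcond=None)[0]
    return s[:2].round(4),np.sqrt(s[2]+s[:2]@s[:2]).round(4),zt,len(q)
for t in('scene0','s1'):
    P=pts('scene',np.load(f'pics/{t}.npy')); S=P[172:214,264:314].reshape(-1,3)
    S=S[(S[:,2]>.02)&(S[:,2]<.06)]; print(t,fit(S))
P=pts('top',np.load('pics/t1.npy'));S=P[200:262,398:432].reshape(-1,3);S=S[(S[:,2]>.02)&(S[:,2]<.06)];print('t1',fit(S))
for n in('top','scene'):
    p=eyes.camera_params(n);C=np.linalg.inv(np.array(p['world_from_camera']))
    for w in([.4568,-.3006,.0262],[.5172,-.2947,.052],[.4565,-.301,.052]):
        c=C@np.array(w+[1]);print(n,w,p['fx']*c[0]/c[2]+p['cx'],p['fy']*c[1]/c[2]+p['cy'])
P=pts('scene',np.load('pics/s1.npy'));print('tip',P[168:182:2,300:316:3].round(3).tolist()[2:5])
E
```

```text
scene0 (array([ 0.5198, -0.2937]), np.float64(0.0617), np.float64(0.055530146134500614), 234)
s1 (array([ 0.52  , -0.2938]), np.float64(0.0618), np.float64(0.05592887093627765), 223)
t1 (array([ 0.517, -0.294]), np.float64(0.0614), np.float64(0.057253909764204775), 101)
top [0.4568, -0.3006, 0.0262] 429.8483333616664 257.42937396322856
top [0.5172, -0.2947, 0.052] 428.8875257117953 231.11612926967402
top [0.4565, -0.301, 0.052] 432.2999000924108 256.58165637417517
scene [0.4568, -0.3006, 0.0262] 306.880053786659 187.0969623208299
scene [0.5172, -0.2947, 0.052] 288.3337524622168 188.49307168937736
scene [0.4565, -0.301, 0.052] 306.5610965137916 180.57786206712692
tip [[[0.437, -0.397, -0.0], [0.47, -0.291, 0.099], [0.461, -0.29, 0.096], [0.453, -0.287, 0.095], [0.404, -0.38, 0.0], [0.397, -0.373, 0.003]], [[0.441, -0.388, 0.001], [0.47, -0.292, 0.09], [0.461, -0.291, 0.088], [0.453, -0.289, 0.086], [0.409, -0.369, 0.002], [0.398, -0.369, -0.002]], [[0.466, -0.326, 0.053], [0.472, -0.289, 0.086], [0.46, -0.295, 0.076], [0.454, -0.288, 0.08], [0.411, -0.364, -0.0], [0.404, -0.358, 0.002]]]
```

```bash
python3 - <<'E'
from h import *
P=pts('scene',np.load('pics/s1.npy'));im=cv2.imread('pics/s1.png')
for v in range(168,200,2): print(v,[(u,*(P[v,u]*1000).round().tolist(),int(im[v,u].mean())) for u in (300,304,307,310,313)])
o=manip.get_obs();print(o['grip_width'],o['grasp_force'])
E
```

```text
168 [(300, 480.0, -288.0, 120.0, 23), (304, 468.0, -286.0, 117.0, 23), (307, 456.0, -294.0, 106.0, 21), (310, 447.0, -293.0, 103.0, 21), (313, 394.0, -394.0, 1.0, 130)]
170 [(300, 480.0, -287.0, 114.0, 22), (304, 468.0, -288.0, 108.0, 21), (307, 457.0, -293.0, 99.0, 57), (310, 444.0, -300.0, 89.0, 56), (313, 398.0, -384.0, 2.0, 129)]
172 [(300, 437.0, -397.0, -0.0, 103), (304, 466.0, -293.0, 96.0, 18), (307, 457.0, -294.0, 91.0, 82), (310, 446.0, -297.0, 85.0, 59), (313, 401.0, -378.0, 1.0, 134)]
174 [(300, 441.0, -388.0, 1.0, 117), (304, 465.0, -296.0, 85.0, 31), (307, 459.0, -289.0, 88.0, 95), (310, 446.0, -297.0, 77.0, 75), (313, 406.0, -368.0, 2.0, 128)]
176 [(300, 466.0, -326.0, 53.0, 136), (304, 467.0, -294.0, 80.0, 21), (307, 458.0, -292.0, 78.0, 92), (310, 418.0, -365.0, 1.0, 129), (313, 410.0, -359.0, 3.0, 126)]
178 [(300, 466.0, -329.0, 43.0, 97), (304, 467.0, -294.0, 73.0, 72), (307, 459.0, -290.0, 72.0, 105), (310, 422.0, -356.0, 2.0, 118), (313, 413.0, -353.0, 1.0, 130)]
180 [(300, 470.0, -319.0, 45.0, 102), (304, 461.0, -309.0, 50.0, 84), (307, 433.0, -355.0, -1.0, 128)
[... 893 characters left out ...]
0, 126)]
192 [(300, 478.0, -305.0, 11.0, 116), (304, 469.0, -295.0, 17.0, 92), (307, 466.0, -279.0, 30.0, 60), (310, 448.0, -300.0, 2.0, 129), (313, 440.0, -297.0, 2.0, 129)]
194 [(300, 480.0, -300.0, 8.0, 134), (304, 471.0, -291.0, 12.0, 88), (307, 479.0, -249.0, 53.0, 95), (310, 451.0, -293.0, 2.0, 106), (313, 443.0, -290.0, 0.0, 126)]
196 [(300, 483.0, -295.0, 6.0, 129), (304, 474.0, -284.0, 11.0, 82), (307, 481.0, -244.0, 51.0, 121), (310, 454.0, -286.0, 1.0, 130), (313, 447.0, -281.0, 2.0, 129)]
198 [(300, 488.0, -283.0, 10.0, 129), (304, 492.0, -242.0, 49.0, 120), (307, 481.0, -246.0, 40.0, 70), (310, 458.0, -279.0, 0.0, 128), (313, 449.0, -278.0, -2.0, 127)]
-0.0030610578808636236 0.0
```

```bash
python3 -m crank '[[[4,0,0,0,0,0,0],[4,0,0,0,0,0,0],[4,0,0,0,0,0,0],[4,0,0,-1,0,0,0],[4,0,0,-1,0,0,0],[4,0,0,0,0,0,0]]]' 40; python3 - <<'E'
from h import *
b,d=shot('scene','s2');P=pts('scene',d)
for v in range(168,200,3): print(v,[(u,*(P[v,u]*1000).round().tolist(),int(b[v,u].mean())) for u in (296,299,302,305,308,311,314)])
E
```

```text
clock: 3.58
position: [0.456, -0.3001, 0.0048]
ee_rot: [0.67, 0.742, -0.0, -0.001]
ft_force: [-0.8, -0.2, 1.1]
grip_width: 0.465
grasp_force: 0.0
168 [(296, 486.0, -302.0, 112.0, 17), (299, 481.0, -293.0, 117.0, 26), (302, 475.0, -284.0, 122.0, 20), (305, 416.0, -404.0, 2.0, 104), (308, 406.0, -405.0, -3.0, 129), (311, 436.0, -312.0, 84.0, 65), (314, 436.0, -290.0, 101.0, 19)]
171 [(296, 484.0, -308.0, 95.0, 25), (299, 484.0, -285.0, 113.0, 21), (302, 477.0, -282.0, 113.0, 14), (305, 424.0, -387.0, 6.0, 132), (308, 410.0, -396.0, -7.0, 127), (311, 437.0, -311.0, 73.0, 36), (314, 432.0, -300.0, 81.0, 60)]
174 [(296, 490.0, -294.0, 97.0, 27), (299, 484.0, -288.0, 99.0, 20), (302, 436.0, -384.0, 1.0, 82), (305, 426.0, -384.0, -3.0, 129), (308, 419.0, -376.0, 1.0, 125), (311, 437.0, -310.0, 62.0, 38), (314, 434.0, -296.0, 73.0, 26)]
177 [(296, 491.0, -294.0, 87.0, 20), (299, 486.0, -284.0, 93.0, 20), (302, 463.0, -318.0, 54.0, 115), (305, 432.0, -370.0, -1.0, 132), (308, 424.0, -365.0, -1.0, 127), (311, 437.0, -312.0, 49.0, 85), (314, 437.0, -291.0, 66.0, 9)]
180 [(296, 492.0, -293.0, 76
[... 890 characters left out ...]
, 126)]
192 [(296, 487.0, -314.0, 8.0, 128), (299, 481.0, -306.0, 12.0, 124), (302, 472.0, -304.0, 10.0, 103), (305, 468.0, -291.0, 19.0, 83), (308, 472.0, -258.0, 50.0, 87), (311, 443.0, -303.0, -2.0, 130), (314, 437.0, -295.0, 2.0, 128)]
195 [(296, 491.0, -306.0, 4.0, 132), (299, 482.0, -304.0, 2.0, 132), (302, 477.0, -293.0, 9.0, 109), (305, 472.0, -281.0, 18.0, 78), (308, 478.0, -245.0, 52.0, 111), (311, 449.0, -291.0, -1.0, 132), (314, 442.0, -284.0, 2.0, 129)]
198 [(296, 498.0, -290.0, 9.0, 128), (299, 489.0, -289.0, 6.0, 131), (302, 482.0, -282.0, 9.0, 126), (305, 491.0, -237.0, 53.0, 125), (308, 463.0, -282.0, -0.0, 96), (311, 456.0, -276.0, 3.0, 128), (314, 447.0, -274.0, 0.0, 128)]
```

```bash
python3 -m crank '[[[4,0,0,-0.6,0,0,0],[4,0,0,-0.6,0,0,0],[4,0,0,-0.6,0,0,0],[4,0,0,0,0,0,0]]]' 40;  python3 -m crank '[[[0,0,0,0,0,0,0],[0,0,0,0,0,0,0],[0,0,0,0,0,0,0],[0,0,0,0,0,0,0],[0,0,0,0,0,0,0]]]' 40
```

```text
clock: 4.12
position: [0.4564, -0.3004, -0.0125]
ee_rot: [0.67, 0.742, -0.0, -0.0]
ft_force: [-0.4, 0.2, -0.5]
grip_width: 0.466
grasp_force: 0.0
clock: 4.75
position: [0.4585, -0.3025, -0.0101]
ee_rot: [0.671, 0.742, 0.0, 0.002]
ft_force: [-0.4, -2.2, 7.0]
grip_width: 0.103
grasp_force: 36.6
```

```bash
python3 -m crank '[[[0,0,0,0.5,0,0,0],[0,0,0,0.7,0,0,0],[0,-1,2,0,0,0,0],[0,-1,4,0,0,0,0],[0,0,4,0,0,0,0],[0,0,4,0,0,0,0],[0,0,2,0,0,0,0],[0,0,0,0,0,0,0],[0,0,0,0,0,0,0]]]' 40; python3 - <<'E'
from h import *
a,d=shot('top','t3');b,e=shot('scene','s3')
Pt=pts('top',d);Ps=pts('scene',e)
def rim(P,c):
    S=P.reshape(-1,3); S=S[(np.hypot(S[:,0]-c[0],S[:,1]-c[1])<.075)&(S[:,2]>.035)&(S[:,2]<.085)]
    print(len(S),S[:,2].max()); 
    A=np.c_[2*S[:,:2],np.ones(len(S))]
    k=S[:,2]>np.percentile(S[:,2],40); s=np.linalg.lstsq(A[k],(S[k,:2]**2).sum(1),rcond=None)[0];print(s[:2],np.sqrt(s[2]+s[:2]@s[:2]))
    for y in range(8):
        an=np.arctan2(S[:,1]-s[1],S[:,0]-s[0])*4/np.pi+4; q=S[(an>=y)&(an<y+1)]
        if len(q)>5: print(y*45-180,np.percentile(q[:,2],95).round(4))
for P in(Pt,Ps): rim(P,(.508,-.135))
x=cv2.resize(a[120:270,290:440],(400,400));y=cv2.resize(b[130:280,230:380],(400,400))
cv2.imwrite('pics/c4.png',np.hstack([x,y])[:,:,::-1])
E
```

```text
clock: 5.88
position: [0.4384, -0.1411, 0.0014]
ee_rot: [0.67, 0.742, 0.001, 0.002]
ft_force: [2.6, -1.6, 6.0]
grip_width: 0.067
grasp_force: 44.0
343 0.0674610220378995
[ 0.49661549 -0.13086935] 0.061284761998850065
-90 0.0546
-45 0.0526
0 0.052
45 0.0535
90 0.0616
135 0.0658
534 0.08434816992065386
[ 0.50180889 -0.129611  ] 0.06054129905929541
-180 0.0794
-135 0.0597
-90 0.0584
-45 0.0548
0 0.0518
45 0.0555
90 0.0602
135 0.0693
```

View pics/c4.png

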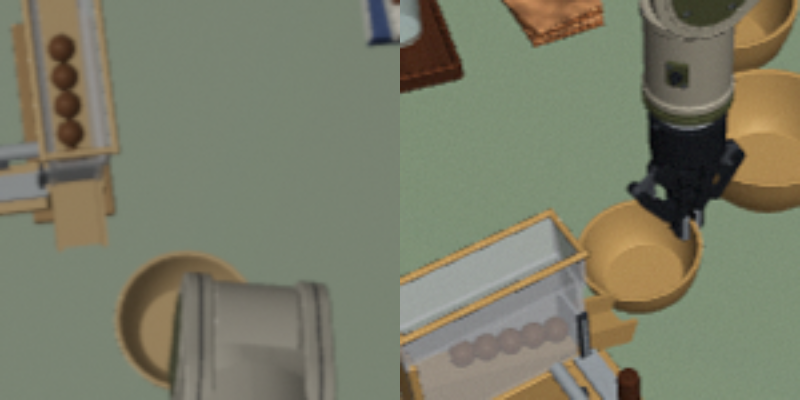

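```bash
python3 -m crank '[[[0,0,0,0.6,0,0,0],[0,0,3,0,0,0,0],[0,0,4,0,0,0,0],[0,0,2,0,0,0,0],[0,1.2,0,0,0,0,0],[0,1.2,0,0,0,0,0],[0,0.4,0,0,0,0,0],[0,0,0,-0.6,0,0,0],[0,0,0,-0.4,0,0,0],[0,0,0,0,0,0,0]]]' 40; python3 - <<'E'
from h import *
a,d=shot('top','t4');b,e=shot('scene','s4')
for P in(pts('top',d),pts('scene',e)):
    S=P.reshape(-1,3); S=S[(np.hypot(S[:,0]-.526,S[:,1]+.041)<.075)&(S[:,2]>.04)&(S[:,2]<.066)];print(len(S))
    for k in range(8):
        an=np.arctan2(S[:,1]+.041,S[:,0]-.526)*4/np.pi+4; q=S[(an>=k)&(an<k+1)]
        if len(q)>5: print(k*45-180,np.percentile(q[:,2],95).round(4),np.percentile(np.hypot(q[:,0]-.526,q[:,1]+.041),[50,95]).round(4))
E
```

```text
clock: 7.22
position: [0.4625, -0.0516, -0.0031]
ee_rot: [0.67, 0.742, -0.002, -0.001]
ft_force: [-19.9, -3.4, 32.0]
grip_width: 0.058
grasp_force: 100.5
189
-45 0.0529 [0.0559 0.0591]
0 0.0538 [0.0573 0.0605]
45 0.0536 [0.0594 0.0632]
90 0.0574 [0.0635 0.0671]
135 0.0619 [0.066  0.0685]
338
-180 0.0648 [0.0541 0.0711]
-135 0.0583 [0.0584 0.0634]
-90 0.0571 [0.0581 0.0629]
0 0.0521 [0.0589 0.0616]
45 0.0544 [0.0625 0.0653]
90 0.0584 [0.0648 0.0671]
135 0.0617 [0.0628 0.067 ]
```

```bash
python3 -m crank '[[[0,0,0,0.5,0,0,0],[0,0,0,0,0,0,0]]]' 40;python3 -m crank '[[[1.2,0,0,0,0,0,0],[2,0,0,0,0,0,0],[3,0,0,0,0,0,0],[3,0,0,0,0,0,0],[3,0,0,0,0,0,0],[3,0,0,1,0,0,0],[3,0,0,2,0,0,0],[3,0,0,4,0,0,0],[3,-2,0,5,0,0,0],[3,-4,0,4,0,0,0],[3,0,6,2,0,0,0],[3,0,0,0,0,0,0]]]' 40; python3 - <<'E'
from h import *
a,d=shot('top','t5');b,e=shot('scene','s5')
yw=np.radians(6.2);c,s=np.cos(yw),np.sin(yw)
for P in(pts('top',d),pts('scene',e)):
    S=P.reshape(-1,3); S=S[(np.hypot(S[:,0]-.526,S[:,1]+.041)<.085)&(S[:,2]>.048)&(S[:,2]<.06)]
    A=np.c_[2*S[:,:2],np.ones(len(S))];r=np.linalg.lstsq(A,(S[:,:2]**2).sum(1),rcond=None)[0]
    w=r[:2]-[.6486,-.0276];print(len(S),r[:2].round(4),np.sqrt(r[2]+r[:2]@r[:2]).round(4),'disp',w@[c,s],w@[-s,c],S[:,2].max())
x=cv2.resize(a[150:270,210:360],(400,320),interpolation=2);y=cv2.resize(b[180:330,230:417],(400,320),interpolation=2)
cv2.imwrite('pics/c5.png',np.hstack([x,y])[:,:,::-1])
E
```

```text
clock: 7.58
position: [0.4654, -0.0507, 0.0025]
ee_rot: [0.67, 0.742, 0.0, 0.001]
ft_force: [-3.6, -0.3, 12.4]
grip_width: 0.058
grasp_force: 59.8
clock: 9.07
position: [0.4058, 0.0121, 0.1835]
ee_rot: [0.668, 0.744, 0.001, 0.002]
ft_force: [1.0, -0.0, 0.5]
grip_width: 0.351
grasp_force: 0.0
157 [ 0.517  -0.0417] 0.0618 disp -0.13233789882958244 0.00018437113882648827 0.05690049032229938
234 [ 0.5186 -0.041 ] 0.0618 disp -0.13065576292495046 0.0007015802801516681 0.057434918805852275
```

View pics/c5.png

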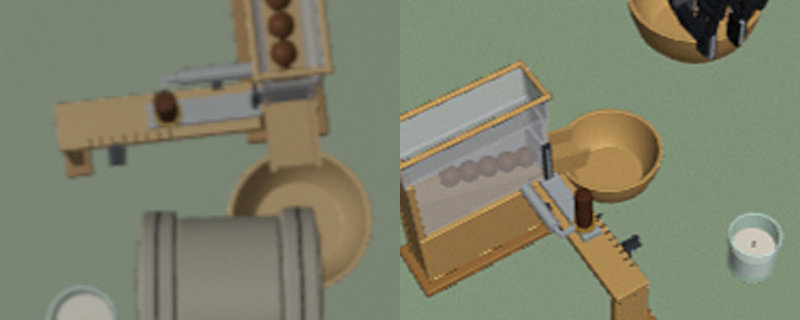

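```bash
python3 -m crank '[[[4,1,1.5,0.5,0,0,9],[4,1.5,1.5,0.5,0,0,9],[4,2,1.5,0,0,0,9],[4,2,1.6,0,0,0,9],[4,2.2,0,0,0,0,9],[4,2.2,0,0,0,0,9],[4,2.2,0,0,0,0,9],[4,2.2,0,0,0,0,9],[4,2.2,0,0,0,0,9],[4,2.4,0,0,0,0,9],[4,0,0,0,0,0,0],[4,0,0,0,0,0,0]]]' 40; python3 - <<'E'
from h import *
from scipy.spatial.transform import Rotation as R
o=manip.get_obs();M=R.from_quat(o['ee_rot']).as_matrix();print(M.round(3).tolist(),o['joint_pos'].round(2))
b,e=shot('scene','s6');P=pts('scene',e)
r=b[215:300,285:350]; 
S=P.reshape(-1,3);S=S[(abs(S[:,0]-.6025)<.04)&(abs(S[:,1]-.073)<.06)&(S[:,2]>.16)&(S[:,2]<.34)]
for z in np.arange(.16,.34,.01):
    q=S[(S[:,2]>=z)&(S[:,2]<z+.01)]
    if len(q):print(z.round(3),len(q),q.min(0).round(3),q.max(0).round(3))
k=P.reshape(-1,3);k=k[(abs(k[:,0]-.6025)<.02)&(abs(k[:,1]-.073)<.02)&(k[:,2]>.105)&(k[:,2]<.156)];print('knob',len(k),k.min(0),k.max(0))
E
```

```text
clock: 10.68
position: [0.6032, 0.0691, 0.19]
ee_rot: [-0.049, 0.999, 0.0, -0.001]
ft_force: [0.0, 0.3, -0.2]
grip_width: 0.471
grasp_force: 0.0
[[-0.995, -0.099, -0.002], [-0.099, 0.995, 0.0], [0.002, 0.0, -1.0]] [ 0.45  0.42 -0.84  1.48  0.31  1.39  1.27]
0.22 1 [0.607 0.094 0.23 ] [0.607 0.094 0.23 ]
0.23 28 [0.599 0.045 0.231] [0.617 0.1   0.24 ]
0.24 54 [0.595 0.042 0.24 ] [0.618 0.103 0.25 ]
0.25 45 [0.596 0.044 0.25 ] [0.618 0.104 0.26 ]
0.26 32 [0.606 0.043 0.26 ] [0.618 0.103 0.269]
0.27 44 [0.6   0.024 0.27 ] [0.621 0.118 0.28 ]
0.28 78 [0.589 0.015 0.28 ] [0.623 0.125 0.29 ]
0.29 87 [0.587 0.016 0.29 ] [0.623 0.127 0.3  ]
0.3 86 [0.588 0.044 0.3  ] [0.624 0.13  0.31 ]
0.31 72 [0.587 0.046 0.31 ] [0.623 0.132 0.32 ]
0.32 76 [0.583 0.057 0.32 ] [0.624 0.133 0.33 ]
0.33 151 [0.587 0.078 0.33 ] [0.623 0.132 0.34 ]
knob 149 [0.59569806 0.06313211 0.10502397] [0.61527232 0.08440913 0.15499929]
```

```bash
python3 -m crank '[[[4,0,0.4,-3,0,0,0],[4,0,0,-4,0,0,0],[4,0,0,-2.5,0,0,0],[4,0,0,-1.5,0,0,0],[4,0,0,-1.2,0,0,0],[4,0,0,0,0,0,0]]]' 40; python3 -m crank '[[[0,0,0,0,0,0,0],[0,0,0,0,0,0,0],[0,0,0,0,0,0,0],[0,0,0,0,0,0,0]]]' 60
```

```text
clock: 11.48
position: [0.6036, 0.0735, 0.0687]
ee_rot: [-0.05, 0.999, -0.0, -0.0]
ft_force: [-0.2, 0.4, 0.0]
grip_width: 0.466
grasp_force: 0.0
clock: 11.98
position: [0.6044, 0.0739, 0.0699]
ee_rot: [-0.051, 0.999, 0.0, 0.001]
ft_force: [-1.3, -0.4, 6.4]
grip_width: 0.223
grasp_force: 58.4
```

```bash
python3 -m crank '[[[0,-0.1,1,0.1,0,0,0],[0,-0.11,1,0,0,0,0],[0,-0.11,1,0,0,0,0],[0,-0.11,1,0,0,0,0],[0,0,0,0,0,0,0],[0,0,0,0,0,0,0]]]' 60; python3 - <<'E'
from h import *
a,d=shot('top','t7');b,e=shot('scene','s7')
y=cv2.resize(b[255:330,300:400],(800,600),interpolation=2)
cv2.imwrite('pics/c6.png',y[:,:,::-1])
E
```

```text
clock: 12.72
position: [0.5998, 0.1128, 0.07]
ee_rot: [-0.05, 0.999, -0.001, 0.0]
ft_force: [1.2, -6.7, 1.8]
grip_width: 0.22
grasp_force: 59.2
```

View pics/c6.png

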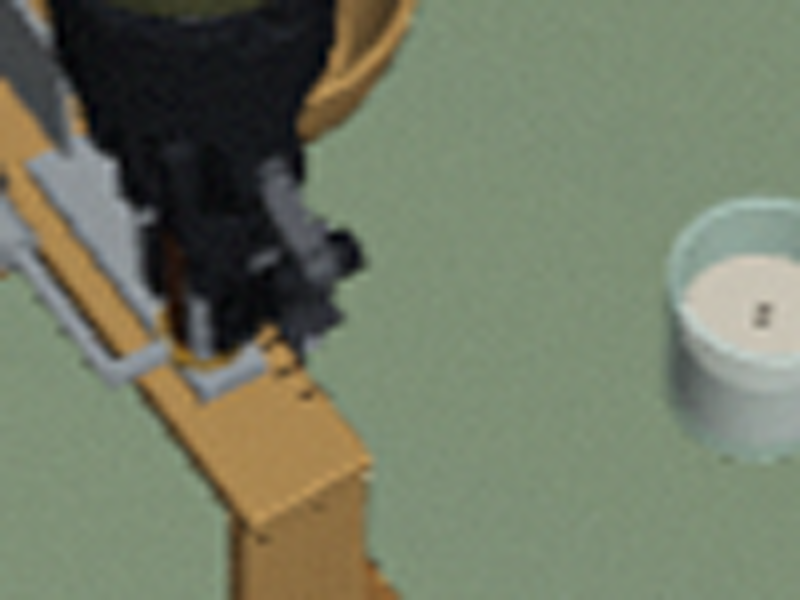

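```bash
python3 - <<'E'
import cv2,numpy as np
s=cv2.imread('pics/scene0.png')[270:308,308:348];t=cv2.imread('pics/top0.png')[180:218,242:282]
f=lambda i:cv2.resize(i,(400,380),interpolation=cv2.INTER_NEAREST)
o=np.hstack([f(s),f(t)]);o=np.clip(o.astype(float)*1.5,0,255).astype(np.uint8);cv2.imwrite('pics/c7.png',o)
E
```

```text
(no output)
```

View pics/c7.png

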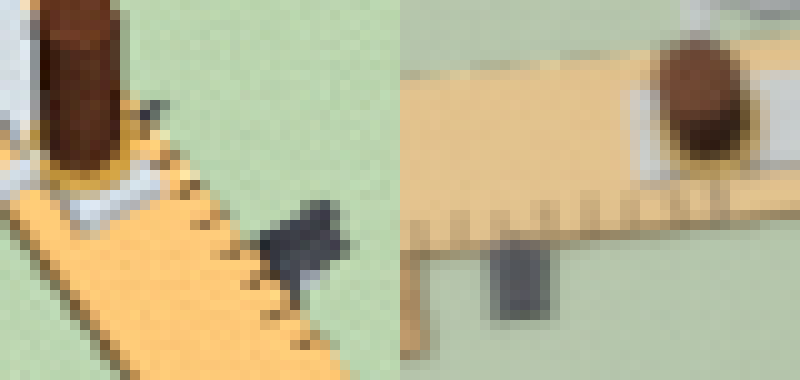

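```bash
python3 - <<'E'
from h import *
a=np.radians(6.2)
def yp(n,u,v,z):
    p=eyes.camera_params(n);W=np.array(p['world_from_camera'])
    r=W[:3,:3]@np.array([(u-p['cx'])/p['fx'],(v-p['cy'])/p['fy'],1]);w=W[:3,3]+(z-W[2,3])/r[2]*r-[.6486,-.0276,0]
    return np.round(1000*np.array([w[0]*np.cos(a)+w[1]*np.sin(a),-w[0]*np.sin(a)+w[1]*np.cos(a)]),1)
T=lambda x,y:(242+(x-400)/10-.5,180+y/10-.5)
S=lambda x,y:(308+x/10-.5,270+y/10-.5)
print('top ticks',[yp('top',*T(*q),.09).tolist() for q in((720,200),(680,207),(635,208),(590,210),(548,217),(460,228),(420,235))])
print('top clip edge,mid,front',[yp('top',*T(*q),.09).tolist() for q in((518,245),(520,280),(522,318))])
print('scene ticks',[yp('scene',*S(*q),.09).tolist() for q in((165,158),(188,188),(203,222),(230,253),(252,283),(270,314),(305,344))])
print('scene clip',[(q,z,yp('scene',*S(*q),z).tolist()) for z in(.09,.101) for q in((258,240),(265,262),(325,205),(345,250),(290,300))])
print('pointer',[yp('scene',*S(*q),.098).tolist() for q in((165,103),(145,117))])
E
```

```text
top ticks [[-50.7, 105.7], [-51.3, 115.1], [-50.4, 125.4], [-49.8, 135.8], [-50.4, 145.6], [-50.7, 166.0], [-51.3, 175.3]]
top clip edge,mid,front [[-56.1, 153.1], [-64.3, 153.4], [-73.2, 153.9]]
scene ticks [[-51.0, 113.5], [-51.0, 123.7], [-48.8, 133.7], [-49.4, 144.4], [-49.1, 154.1], [-48.0, 163.5], [-50.3, 174.7]]
scene clip [((258, 240), 0.09, [-56.8, 144.9]), ((265, 262), 0.09, [-54.8, 150.9]), ((325, 205), 0.09, [-75.3, 145.1]), ((345, 250), 0.09, [-72.2, 158.2]), ((290, 300), 0.09, [-53.9, 162.8]), ((258, 240), 0.101, [-52.7, 151.1]), ((265, 262), 0.101, [-50.8, 157.0]), ((325, 205), 0.101, [-71.0, 151.4]), ((345, 250), 0.101, [-68.0, 164.3]), ((290, 300), 0.101, [-49.9, 168.8])]
pointer [[-56.5, 105.0], [-50.4, 105.9]]
```

```bash
python3 -m crank '[[[0,-0.09,0.88,0,0,0,0],[0,0,0,0,0,0,0],[0,0,0,0,0,0,0],[0,0,0,0,0,0,0],[0,0,0,0,0,0,0],[0,0,0,0,0,0,0],[0,0,0,0,0,0,0],[0,0,0,0,0,0,0]]]' 60; python3 - <<'E'
from h import *
a=np.radians(6.2)
o=manip.get_obs();d=o['position'][:2]-[.6044,.0739];print('pull',d@[-np.sin(a),np.cos(a)],o['position'],o['joint_pos'].round(2))
t,_=shot('top','t8');b,e=shot('scene','s8')
f=lambda i:cv2.resize(i,(400,380),interpolation=cv2.INTER_NEAREST)
s0=cv2.imread('pics/scene0.png')[:,:,::-1]
top=np.hstack([cv2.resize(b[180:340,210:410],(400,300),interpolation=2),cv2.resize(t[150:270,210:370],(400,300),interpolation=2)])
bot=np.hstack([cv2.resize(x[270:330,300:380],(400,300),interpolation=cv2.INTER_NEAREST) for x in(s0,b)])
cv2.imwrite('pics/c8.png',np.vstack([top,bot])[:,:,::-1])
E
```

```text
clock: 13.82
position: [0.5989, 0.1211, 0.07]
ee_rot: [-0.05, 0.999, -0.001, 0.0]
ft_force: [0.5, -8.0, 2.5]
grip_width: 0.22
grasp_force: 59.3
pull 0.04756303221634805 [0.59891678 0.1211472  0.07001309] [ 0.34  0.53 -0.81  1.61  0.4   1.18  1.12]
```

View pics/c8.png

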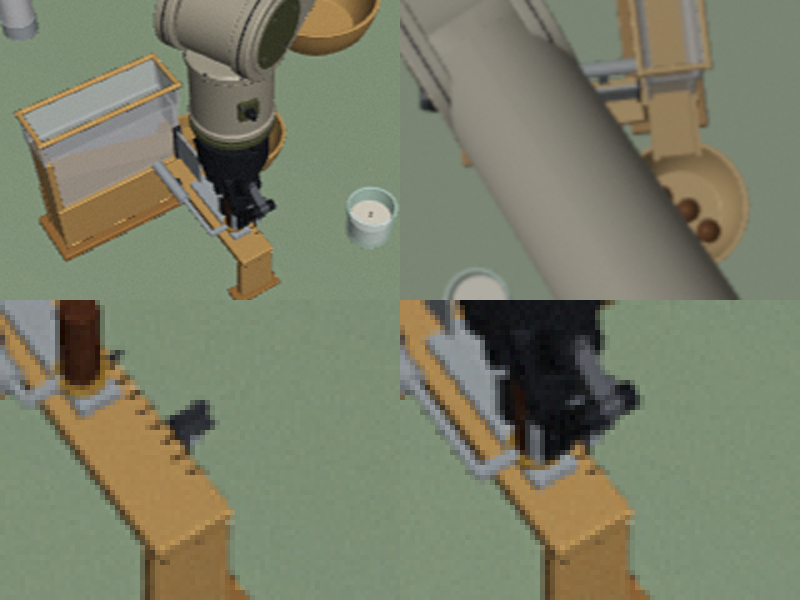

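```bash
python3 - <<'E'
from h import *
a=np.radians(6.2)
def yp(n,u,v,z):
    p=eyes.camera_params(n);W=np.array(p['world_from_camera'])
    r=W[:3,:3]@np.array([(u-p['cx'])/p['fx'],(v-p['cy'])/p['fy'],1]);w=W[:3,3]+(z-W[2,3])/r[2]*r-[.6486,-.0276,0]
    return np.round(1000*np.array([w[0]*np.cos(a)+w[1]*np.sin(a),-w[0]*np.sin(a)+w[1]*np.cos(a)]),1)
k=8
up=lambda f:cv2.resize(cv2.imread(f'pics/{f}.png')[280:320,300:350],None,fx=k,fy=k,interpolation=cv2.INTER_CUBIC)
s0,s7,s8=up('scene0'),up('s7'),up('s8')
u0,v0,w,h=13,8,11,5   # plate lower lip: cols 313-324 rows 288-293
T=s0[v0*k:(v0+h)*k,u0*k:(u0+w)*k]
for n,s in(('0',s0),('s7',s7),('s8',s8)):
    r=cv2.matchTemplate(s,T,cv2.TM_CCOEFF_NORMED);_,m,_,l=cv2.minMaxLoc(r)
    u,v=300+l[0]/k+w/2,280+l[1]/k+h/2;print(n,round(m,2),u,v,yp('scene',u,v,.095))
t,_=eyes.camera('top');b,_=eyes.camera('scene')
S=pts('top',np.load('pics/t8.npy'));im=cv2.imread('pics/t8.png').astype(int)
m=(im[...,2]<120)&(im[...,2]-im[...,0]>25)&(np.hypot(S[...,0]-.518,S[...,1]+.041)<.06)
print('nuts px',m.sum(),cv2.connectedComponentsWithStats(m.astype(np.uint8))[3].round(),cv2.connectedComponentsWithStats(m.astype(np.uint8))[2][:,4])
E
```

```text
0 1.0 318.5 290.5 [-30.6 122. ]
s7 0.97 327.625 302.375 [-30.8 161.1]
s8 0.94 329.5 305.0 [-30.6 169.3]
nuts px 270 [[319. 240.]
 [293. 193.]
 [295. 196.]
 [298. 199.]
 [319. 214.]
 [316. 225.]
 [326. 233.]
 [333. 242.]
 [334. 251.]] [306930      1      3      1    123      6     60     75      1]
```

```bash
python3 -m crank '[[[0,0,0.05,0,0,0,0],[0,0,0,0,0,0,0],[0,0,0,0,0,0,0],[0,0,0,0,0,0,0],[0,0,0,0,0,0,0],[0,0,0,0,0,0,0],[0,0,0,0,0,0,0],[0,0,0,0,0,0,0],[0,0,0,0,0,0,0],[0,0,0,0,0,0,0]]]' 60; python3 - <<'E'
from h import *
a=np.radians(6.2)
o=manip.get_obs();d=o['position'][:2]-[.6044,.0739];print('pull',d@[-np.sin(a),np.cos(a)])
t,_=shot('top','t9');b,e=shot('scene','s9')
cv2.imwrite('pics/c9.png',np.hstack([cv2.resize(b[160:310,215:365],(400,400),interpolation=2),cv2.resize(t[130:270,240:380],(400,400),interpolation=2)])[:,:,::-1])
E
```

```text
clock: 15.28
position: [0.5989, 0.1213, 0.07]
ee_rot: [-0.05, 0.999, -0.001, -0.0]
ft_force: [-0.8, -8.2, 3.0]
grip_width: 0.218
grasp_force: 59.4
pull 0.047737142638451656
```

View pics/c9.png

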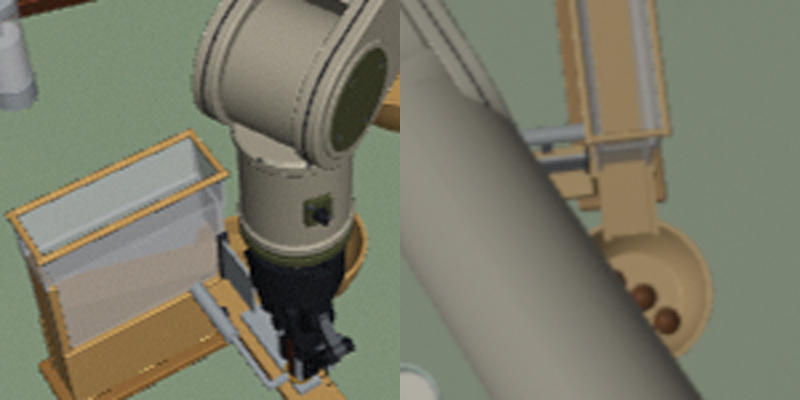

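```bash
python3 -c "
from workcell import job; print(job.hand_in())"
```

```text
the job is handed in; nothing more can be done
None
```

I handed the job in at about 15 s: the smallest bowl, released, stands upright under the chute lip, and the gripper is still holding the slide about 47.7 mm out, within about 1 mm of where I measured the index clip. That alignment rests on earlier camera measurements, because the gripper hid the pointer and clip at the end. The dispenser lane and chute are empty and three nuts are visible in the bowl; the arm blocked my view of the other two, so I could not confirm all five.

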